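Rake out the scarf joint of a panel with a stylus

ROBOT

A 6-joint arm with a two-finger parallel gripper is mounted at the origin on the work surface; the furniture and walls round the work are solid. World frame = base frame: x ahead of the robot, y to its left, z up, the work surface at z = 0. Lengths are in m, angles in rad, forces in N, time in s.
With the tool pointing down it reaches from about 0.35 to 0.975 m from the base axis. Payload 4.9 kg.
Tool frame: the origin (TCP) lies midway between the tips of the shut fingers; the grasp point (between the pads) lies 19 mm behind it; z points along the fingers, y is the line along which they close (so a half turn about z gives the same grasp; the last joint's range is limited). The gripper opens to 85 mm and grips with 20 to 120 N. Pads are 22 mm wide; open, the fingers measure 114 mm over their backs; the gripper's body (76 mm by 85 mm) begins 54 mm behind the grasp point. The pads swing forward as they close: fully open they stand 13 mm farther back than shut.
Start: joints at [1.068, 0.053, 1.613, -0, 1.476, -0.119], TCP at [0.234, 0.58, 0.197] pointing down, gripper open.
Joint ranges: [-3.01, 3.01], [-1.01, 2.22], [0.06, 2.58], [-1.02, 4.17], [0.09, 2.62], [-3.14, 3.14]. Speed limits (rad/s): [2.57, 2.57, 3.14, 3.14, 3.14, 3.14].

INTERFACE

Orientations are given as a rotation vector (axis times angle).
In Python, from station import ctrl gives the robot as it stands. The module is installed in compiled form; this text tells all that it offers.
- The arm moves only by the shell command python3 -m handwheel 'ROWS' [OPENING] [FORCE]. ROWS is JSON, a list of rows, each a list of 2 entries, a list of its own where there are three numbers: the shift along the tool's x, y, z in cm, then the turn, a rotation vector about the tool's x, y, z in rad. In form: [[[tx, ty, tz], [ax, ay, az]], ...]. A call has 1 to 5 rows; each row is the pose to reach, as a shift and turn from the pose commanded when the call began, along the tool's axes at that moment; what a row does not reach only later rows make up. A row lasts 1/8 s, in which the tool goes at most 62.5 mm and 10.7 degrees, less where a joint would pass 70% of its speed; a pose out of reach is approached as far as the arm can. A call with a gripper value outside its range is refused whole. OPENING is the gripper's target within -1 to 1 (shut at 1, half-way at 0, fully open at -1), set as the call begins (- or left out, the last holds). The fingers move at their own pace and stop on an object; FORCE is the grip in N (left out, the last holds). Time passes only in rows, so rows that repeat a pose let the fingers close. It gives the time, the measured TCP pose, the force, the opening and the grip force at its end, in the units of the state.
- ctrl.get_obs(): the state, without advancing time (a new reading comes with each control period).
- ctrl.get_image(name): name is "scene" or "top" or "wrist"; returns the picture (480x640x3 uint8, blue, green, red); there is no depth.
- ctrl.calibration(name): a dict with "fx", "fy", "cx", "cy" (pixels), "R" (3x3) and "t" (3): a world point X has camera coordinates R X + t. Camera axes: x right, y down, z forward; pixel columns grow to the right and rows downward; lengths in m; the calibration is good to about 2 mm. A picture is of the moment at which its call begins: read the wrist's pose just before it. calibration takes no time and is no camera call; for the wrist camera it gives the pose at the moment of the call.
- ctrl.finish_job(): hands the job in; it is judged then, once.
Trained networks look in the newest picture that a camera, given by its name, has taken for a name from the list of things; names that differ only in an ending like _2 or _b are one class to them, and where a whole thing is asked for, a point or a joint stands for the part that bears it (a point fixed in the world has none). Each returns a list of dicts, best first, with "score" (0 to 1); they miss things now and then, are a little off and sometimes report something else, mostly with a low value. They report only what shows in the picture. A call takes as long as a camera call.
- ctrl.look_for(camera, query): "position" ([column, row] in pixels, amid what is visible of it).
- ctrl.landmark_of(camera, query): "position" ([column, row] in pixels: a listed point, or the origin of a listed thing).
The state is a dict: "t": time; "q": joint angles; "dq": joint speeds; "effort": joint torques, N m; "tool_pos": TCP position; "tool_rot": TCP orientation; "contact_force": force on the tool from outside, world axes, zero at the start; "wrist_torque": the same for the moment, N m; "opening": finger opening in m; "grip_force": force on a finger pad.
Only numpy, scipy, OpenCV 4.12 (cv2) and the standard library are available. Lean on these libraries where they do the work, as an engineer would, in place of code of your own. Each camera call takes 0.05 s, during which the arm holds its last target. There are 200 camera calls.

TASK

Draw the raking stylus out of its block by the bit of handle that shows, lay it flat on the table and take it again near the back end of the handle, because the panel's top moulding leaves no room for a hand close to the tip. Then put the tip into the open joint at its left end (as you face it) and run it slowly and gently (a few centimetres a second), pointing square at the panel, along the joint and round its two bends to the right end without taking it out on the way. Last, lay the stylus flat on the table again in front of the panel, clear of it and of the block, and leave the other things where they are.

Things in the scene. Friction and masses are not known exactly. Their poses are not given: they have to be found in the camera images.
- stylus_mid (a point): centre of the handle of the raking stylus: a straight dark wooden handle 135 mm long, 18 mm wide, 24 mm high, with brass ferrule and thin steel nib on one end, 160 mm in all. x runs along the handle to the tip, z up (across the 24 mm). 12 mm up when it lies flat on the table, 24 mm up at the start. A good second grip is about 33 mm behind this point, across the 18 mm.
- stylus: the same loose tool (60 to 130 g); origin under the handle's centre, on its underside, same axes. It starts lying level in the block, handle first, with the front 40 mm of handle and the 25 mm nib showing, roughly parallel to the bay; that showing handle can be gripped from above across the 18 mm, 48 mm ahead of the handle's centre.
- stylus_tip (a point): the very end of the nib (8 mm thick, ball end), 92.5 mm ahead of the handle's centre on its axis, at half its height; same axes
- bay_mouth (a point): centre of the opening of the fixed wooden stylus block: 110 mm deep, 70 wide, 56 high, with one bay 30 mm wide, 32 high and 98 deep, its floor 12 mm above the table, this point 24 mm up. x points out of the bay; draw the stylus out level along x, at least 100 mm.
- panel: fixed upright wooden panel 190 mm wide, 168 high, on a base 12 mm high that projects 18 mm in front. Origin at table height under the middle of the front face; x points square into the panel, y left, z up. A moulding along the top (150 to 168 mm up) projects 30 mm. The joint is a groove 16 mm high, 14 mm deep, open to the front and both sides, through the four seam points with straight runs between.
- seam_start (a point): left end point of the joint's centre line, in the plane of the front face, 60 mm up, 80 mm left of the panel's middle, 15 mm in from its edge; axes as the panel's. The tip counts as in the joint when over 3 mm behind the front face (aim 7 to 8); between the end points, farther than 15 mm from both, it must not come out.
- seam_bend1 (a point): first bend of the joint's centre line, in the plane of the front face, 60 mm above the table, 30 mm left of the middle; axes as the panel's
- seam_bend2 (a point): second bend, in the plane of the front face, 80 mm above the table, 30 mm right of the middle; axes as the panel's
- seam_end (a point): right end point, in the plane of the front face, 80 mm above the table, 80 mm right of the middle; axes as the panel's
- sanding_block_mid (a point): bystander: a loose cork sanding block, 57x97x28 mm, 10 mm above the middle of its underside
- wax_tin_a_mid (a point): bystander: a loose shallow round tin, 82 mm across and 14 mm high, 10 mm above the middle of its underside
- blank_heart_mid (a point): bystander: a loose heart-shaped wooden blank, 64x70x10 mm, 10 mm above the middle of its underside

How it is judged:
On the way, in this order (a step that is already met when the one before it is completed fails the run):
1. the stylus is out of its block and has been laid down flat on the table and let go (height (world z) of stylus_mid below 0.018 m and height (world z) of stylus_tip below 0.022 m and horizontal distance between stylus_mid and bay_mouth above 0.07 m and contact force between the fingers and stylus below 0.1 N and linear speed of stylus below 0.02 m/s), for 0.2 s.
2. the stylus tip is inside the joint at the left end of the joint (x of stylus_tip in the frame of seam_start above 0.003 m and y of stylus_tip in the frame of seam_start between -0.015 and 0.015 m and z of stylus_tip in the frame of seam_start between -0.01 and 0.01 m), for 0.02 s.
3. the stylus tip is inside the joint at the first bend of the joint (x of stylus_tip in the frame of seam_bend1 above 0.003 m and y of stylus_tip in the frame of seam_bend1 between -0.015 and 0.015 m and z of stylus_tip in the frame of seam_bend1 between -0.01 and 0.01 m), for 0.02 s.
4. the stylus tip is inside the joint at the second bend of the joint (x of stylus_tip in the frame of seam_bend2 above 0.003 m and y of stylus_tip in the frame of seam_bend2 between -0.015 and 0.015 m and z of stylus_tip in the frame of seam_bend2 between -0.01 and 0.01 m), for 0.02 s.
5. the stylus tip is inside the joint at the right end of the joint (x of stylus_tip in the frame of seam_end above 0.003 m and y of stylus_tip in the frame of seam_end between -0.015 and 0.015 m and z of stylus_tip in the frame of seam_end between -0.01 and 0.01 m), for 0.02 s.
At the end, for the whole second after the job is handed in: The stylus lies flat on the table (handle centre less than 18 mm and tip less than 22 mm up), released and at rest, its handle's centre more than 70 mm from the block's opening, its tip and handle's centre more than 10 mm in front of the panel's face (all of step 1 and x of each of stylus_tip, stylus_mid in the frame of panel below -0.01 m); the robot touches nothing.
It fails at once if the tip came out of the joint part way along (more than 15 mm from both end points) (x of stylus_tip in the frame of panel between -0.008 and 0.002 m and y of stylus_tip in the frame of panel between -0.065 and 0.065 m and z of stylus_tip in the frame of panel between 0.04 and 0.1 m).
It fails at once if the stylus was hurried (over 0.12 m/s) in the joint (x of stylus_tip in the frame of panel between 0.003 and 0.02 m and y of stylus_tip in the frame of panel between -0.09 and 0.09 m and z of stylus_tip in the frame of panel between 0.04 and 0.1 m and linear speed of stylus above 0.12 m/s).
It fails at once if the stylus pointed more than about 25 degrees off square to the panel in the joint (x of stylus_tip in the frame of panel between 0.003 and 0.02 m and y of stylus_tip in the frame of panel between -0.09 and 0.09 m and z of stylus_tip in the frame of panel between 0.04 and 0.1 m and angle between the x axis of stylus_tip and the x axis of panel, either way round above 0.44 rad).
It fails at once if the stylus was pressed on the panel with over 25 N (contact force between stylus and panel above 25 N).
It fails at once if a bystander was moved by more than 30 mm (distance of any of sanding_block_mid, wax_tin_a_mid, blank_heart_mid from where it was at the start of the episode above 0.03 m).
It also fails if it takes over 67 s, if anything falls off the work surface, if the arm or the gripper's body presses on something with over 40 N, if the wrist force passes 120 N, or if a joint passes its speed limit or range.

## Working session

There is one attempt and no reset: what is moved stays moved. The work goes in short steps, Python scripts to look and compute and a shell command to move; the robot and the scene stay as the last step left them, time stands still between calls to the robot, and variables do not carry over. Pictures are saved under pics/ and viewed, at most 13 in all, crops included, and the job is handed in when it is done.

```bash
mkdir -p pics
cat > h.py <<'E'
import numpy as np, cv2
from scipy.spatial.transform import Rotation as Ro
from station import ctrl
def ray(cam,px):
    c=ctrl.calibration(cam);R=np.array(c["R"]);t=np.array(c["t"])
    d=R.T@np.array([(px[0]-c["cx"])/c["fx"],(px[1]-c["cy"])/c["fy"],1.]);return -R.T@t,d
def at_z(cam,px,z):
    o,d=ray(cam,px);return o+d*(z-o[2])/d[2]
def proj(cam,X):
    c=ctrl.calibration(cam);p=np.array(c["R"])@np.array(X)+np.array(c["t"]);return np.array([c["fx"]*p[0]/p[2]+c["cx"],c["fy"]*p[1]/p[2]+c["cy"]])
E
python3 - <<'E'
from h import *
np.set_printoptions(precision=4,suppress=True)
o=ctrl.get_obs();print(o["t"],o["tool_pos"],o["tool_rot"])
for c in("scene","top"):
    cv2.imwrite(f"pics/{c}0.png",ctrl.get_image(c))
    print(c,ray(c,(320,240)))
    for n,z in dict(stylus_mid=.024,stylus_tip=.024,bay_mouth=.024,panel=0,seam_start=.06,seam_bend1=.06,seam_bend2=.08,seam_end=.08,sanding_block_mid=.01,wax_tin_a_mid=.01,blank_heart_mid=.01).items():
        for r in ctrl.landmark_of(c,n)[:2]: print(n,np.round(r["score"],2),np.round(r["position"],1),at_z(c,r["position"],z))
print(ctrl.get_obs()["t"])
E
```

```text
0.0 [0.2337 0.5789 0.1958] [-0.5991 -3.0833  0.003 ]
scene (array([ 0.0588, -0.9728,  0.6364]), array([ 0.4057,  0.7954, -0.4509]))
stylus_mid 0.55 [217.9 215.5] [0.454  0.3421 0.024 ]
stylus_tip 0.48 [235.8 229.8] [0.4643 0.2462 0.024 ]
bay_mouth 0.71 [350.2 262.2] [ 0.6178 -0.0118  0.024 ]
bay_mouth 0.65 [222.9 219.2] [0.4575 0.316  0.024 ]
panel 0.86 [350.5 263.8] [0.6368 0.0194 0.    ]
seam_start 0.64 [331.2 226.2] [0.6293 0.0914 0.06  ]
seam_bend1 0.96 [354.8 241.2] [0.6379 0.0048 0.06  ]
seam_bend1 0.75 [342.1 232.7] [0.6344 0.0521 0.06  ]
seam_bend2 0.96 [354.8 241.2] [ 0.6178 -0.0291  0.08  ]
seam_bend2 0.75 [342.1 232.7] [0.6144 0.0165 0.08  ]
seam_end 0.93 [368.8 249.7] [ 0.6232 -0.0734  0.08  ]
seam_end 0.59 [223.5 218.2] [0.424  0.2024 0.08  ]
sanding_block_mid 0.66 [303.  368.3] [ 0.39   -0.2581  0.01  ]
sanding_block_mid 0.51 [235.6 227.2] [0.4781 0.2877 0.01  ]
wax_tin_a_mid 0.6 [368.8 323.3] [ 0.5479 -0.1998  0.01  ]
blank_heart_mid 0.71 [348.9 265. ] [0.6222 0.001  0.01  ]
blank_heart_mid 0.7 [390.7 362. ] [ 0.5221 -0.3095  0.01  ]
top (array([0.4844, 0.0246, 1.1507]), array([ 0.0555, -0.0162, -0.9984]))
stylus_mid 0.51 [160.3 293.9] [0.4456 0.3374 0.024 ]
stylus_tip 0.68 [206.2 283.2] [0.4648 0.2429 0.024 ]
bay_mouth 0.92 [173.8 290.8] [0.4512 0.3096 0.024 ]
bay_mouth 0.45 [335.7 199. ] [ 0.6313 -0.0288  0.024 ]
panel 0.75 [317.3 203.9] [0.6251 0.0094 0.    ]
seam_start 0.55 [279.8 198.5] [0.6308 0.0852 0.06  ]
seam_bend1 0.87 [304.3 198.7] [0.629 0.036 0.06 ]
seam_bend1 0.69 [334.6 199.3] [ 0.6261 -0.0249  0.06  ]
seam_bend2 0.87 [304.3 198.7] [0.6264 0.0358 0.08  ]
seam_bend2 0.69 [334.6 199.3] [ 0.6235 -0.024   0.08  ]
seam_end 0.68 [361. 200.] [ 0.6206 -0.076   0.08  ]
sanding_block_mid 0.68 [449.6 311.7] [ 0.3905 -0.2594  0.01  ]
wax_tin_a_mid 0.73 [422.4 237.8] [ 0.5462 -0.2088  0.01  ]
blank_heart_mid 0.96 [472.9 250.2] [ 0.5172 -0.3137  0.01  ]
1.2
```

View pics/scene0.png

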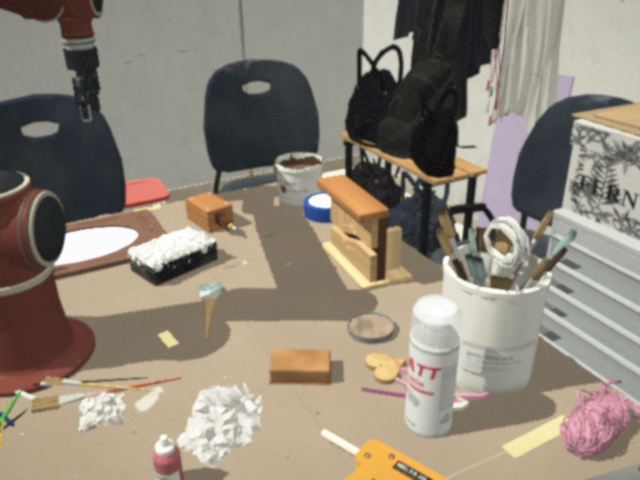

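View pics/top0.png

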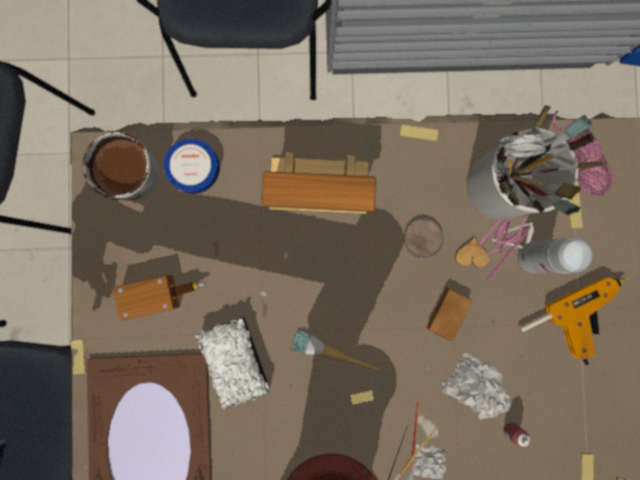

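The stylus block is at top px (150,297) with the nib at about (205,284). The panel is at (318,195), the tin at (423,237), the heart at (473,252) and the sanding block at (449,313). The bay points to about −78° and the panel's x to about −3.6°, and the lengths match the sizes given. Next I go above the showing handle.

```bash
cat >> h.py <<'E'
np.set_printoptions(precision=3,suppress=True)
def row(pos,yd,ref=None):
    """tool-frame row (cm, rad) to TCP pos with finger line (tool y) along world angle yd deg (mod 180), pointing down; from current measured pose"""
    o=ctrl.get_obs();R0=Ro.from_rotvec(o["tool_rot"]);best=None
    for k in(0,180):
        a=np.radians(yd+k);y=np.array([np.cos(a),np.sin(a),0]);z=np.array([0,0,-1.]);x=np.cross(y,z)
        R=Ro.from_matrix(np.c_[x,y,z]);r=(R0.inv()*R).as_rotvec()
        if best is None or np.linalg.norm(r)<np.linalg.norm(best):best=r
    print("row",R0.inv().apply(np.array(pos)-o["tool_pos"])*100,best,"| tool y deg",np.degrees(np.arctan2(*R0.as_matrix()[1::-1,1])),"tcp",np.array(o["tool_pos"]),"t",o["t"],"q",np.array(o["q"]))
E
python3 -c "
from h import *
row([.455,.290,.12],11.5)
print(Ro.from_rotvec(ctrl.get_obs()['tool_rot']).as_matrix())
row([.509,.0,.12],86.4)"
```

```text
row [-31.332 -18.568   7.698] [-0.     0.     0.986] | tool y deg 68.01339868397534 tcp [0.234 0.579 0.197] t 1.2 q [ 1.068  0.053  1.613  0.     1.476 -0.119]
[[-0.927  0.374 -0.   ]
 [ 0.374  0.927 -0.   ]
 [ 0.    -0.    -1.   ]]
row [-47.197 -43.437   7.7  ] [-0.    -0.    -0.321] | tool y deg 68.01339868397534 tcp [0.234 0.579 0.197] t 1.2 q [ 1.068  0.053  1.613  0.     1.476 -0.119]
```

```bash
python3 -m handwheel '[[[-6,-3.6,0],[0,0,0.18]],[[-12,-7.2,0],[0,0,0.36]],[[-18,-10.8,0],[0,0,0.54]],[[-24,-14.4,0],[0,0,0.72]],[[-29,-17.5,1],[0,0,0.9]]]' -1
python3 - <<'E'
from h import *
row([.455,.290,.12],11.5)
cv2.imwrite("pics/w1.png",ctrl.get_image("wrist"))
for n,z in dict(stylus_mid=.024,stylus_tip=.024,bay_mouth=.024).items():
    for r in ctrl.landmark_of("wrist",n)[:2]: print(n,np.round(r["score"],2),np.round(r["position"],1),at_z("wrist",r["position"],z))
E
```

```text
t: 1.82
tool_pos: [0.423, 0.3287, 0.191]
tool_rot: [1.888, 2.51, 0.004]
contact_force: [0.2, 0.1, -0.1]
opening: 0.086
grip_force: 0.0
row [-4.606  1.984  7.099] [ 0.002 -0.001  0.081] | tool y deg 16.11514033590175 tcp [0.423 0.329 0.191] t 1.825 q [ 0.522 -0.16   1.828  0.     1.472  0.24 ]
stylus_tip 0.79 [332.8 293.4] [0.465 0.246 0.024]
bay_mouth 0.86 [340.3 236.1] [0.453 0.311 0.024]
```

View pics/w1.png

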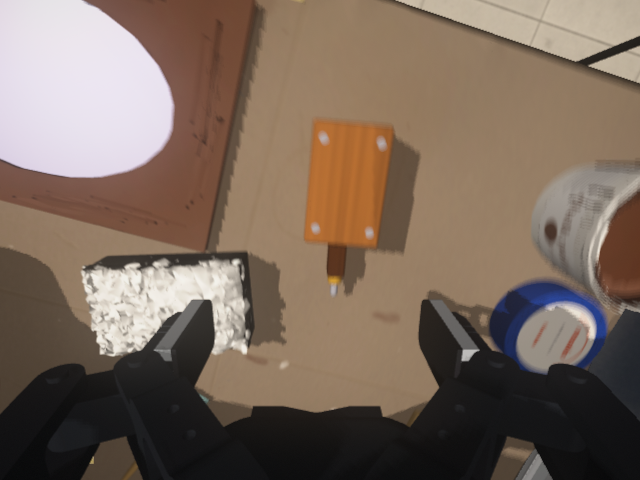

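The block runs from px (305,120) to (395,245). The handle shows at (337,262) and the tip at (333,293). The white rack's edge at (250,300) is about 95 mm to the side, clear of the open fingers. The mouth and tip agree with the top view.

```bash
python3 -c "
from h import *
row([.4567,.2905,.09],10.8)"
```

```text
row [-4.703  2.242  9.987] [-0.    -0.     0.097] | tool y deg 16.348347435081887 tcp [0.422 0.329 0.19 ] t 2.025 q [ 0.523 -0.159  1.828  0.001  1.472  0.238]
```

```bash
python3 -m handwheel '[[[-2.4,1.1,5],[0,0,0.05]],[[-4.7,2.24,10],[0,0,0.097]],[[-4.7,2.24,10],[0,0,0.097]],[[-4.7,2.24,10],[0,0,0.097]]]' >/dev/null
python3 - <<'E'
from h import *
ctrl.get_image("wrist")
for n,z in dict(stylus_tip=.024,bay_mouth=.024).items():
    for r in ctrl.landmark_of("wrist",n)[:2]: print(n,np.round(r["score"],2),np.round(r["position"],1),at_z("wrist",r["position"],z))
row([.4567,.2905,.007],10.8)
E
```

```text
stylus_tip 0.6 [319.1 296.8] [0.469 0.248 0.024]
bay_mouth 0.69 [313.7 214. ] [0.453 0.311 0.024]
row [-0.256 -0.161  8.586] [ 0.004 -0.001  0.004] | tool y deg 11.002839468630732 tcp [0.457 0.293 0.093] t 2.675 q [ 0.433 -0.058  1.902  0.     1.292  0.241]
```

```bash
python3 -m handwheel '[[[-0.1,-0.1,3],[0,0,0]],[[-0.2,-0.1,6],[0,0,0]],[[-0.2,-0.1,8.4],[0,0,0]],[[-0.2,-0.1,8.4],[0,0,0]]]' | egrep 'pos|force'
python3 -m handwheel '[[[0,0,0],[0,0,0]],[[0,0,0],[0,0,0]],[[0,0,0],[0,0,0]],[[0,0,0],[0,0,0]],[[0,0,0],[0,0,0]]]' 1 40
python3 -c "
from h import *
row([.4567,.2905,.007],10.8)"
```

```text
tool_pos: [0.4547, 0.2893, 0.0055]
contact_force: [0.3, 0.4, -0.5]
grip_force: 0.0
t: 3.8
tool_pos: [0.4558, 0.2891, 0.0061]
tool_rot: [2.001, 2.422, 0.0]
contact_force: [0.2, 0.1, -0.1]
opening: 0.0001
grip_force: 0.0
row [ 0.117  0.112 -0.087] [ 0.    -0.     0.001] | tool y deg 10.882456277782794 tcp [0.456 0.289 0.006] t 3.8 q [ 0.427  0.051  1.955 -0.     1.135  0.237]
```

Run:
```python
from h import *
w=ctrl.get_image("wrist");cv2.imwrite("pics/w2.png",w)
for c in("wrist","top"):
  if c=="top": ctrl.get_image(c)
  for n,z in dict(stylus_tip=.024,bay_mouth=.024).items():
    for r in ctrl.landmark_of(c,n)[:2]: print(n,np.round(r["score"],2),np.round(r["position"],1),at_z(c,r["position"],z))
print(proj("wrist",ctrl.get_obs()["tool_pos"]))
```

```text
stylus_tip 0.48 [204.6 279.9] [0.472 0.246 0.024]
[315.765 274.977]
```

View pics/w2.png

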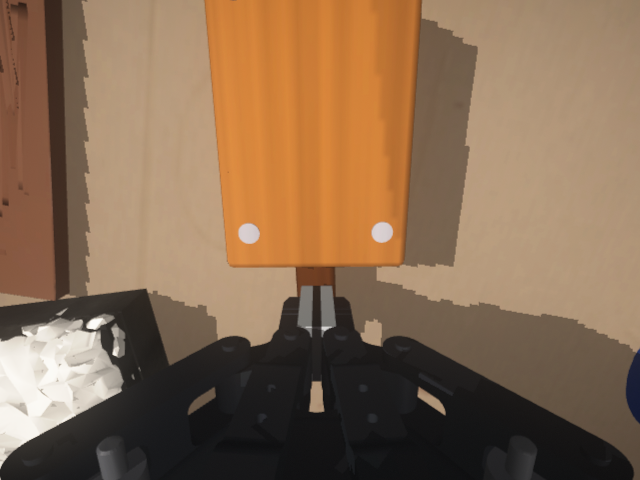

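The fingers are shut with nothing between them (opening 0). The handle stub still shows at px (315,275) behind the pads. I'll open, rise and look.

```bash
python3 -m handwheel '[[[0,0,0],[0,0,0]],[[0,0,0],[0,0,0]],[[0,0,0],[0,0,0]],[[0,0,0],[0,0,0]],[[0,0,0],[0,0,0]]]' -1 40|egrep "open|pos"
python3 - <<'E'
from h import *
print("mouth top",proj("wrist",[.453,.311,.056]),"grasp",proj("wrist",[.4567,.2905,.036]),"tip",proj("wrist",[.466,.247,.024]))
w=ctrl.get_image("wrist");s=ctrl.get_image("scene")
a=w[220:480,140:500];b=cv2.resize(s[160:260,150:290],None,fx=2.6,fy=2.6,interpolation=cv2.INTER_CUBIC)
cv2.imwrite("pics/w3.png",np.hstack([a,b]))
for c in ("wrist","scene"):
 for n,z in dict(stylus_tip=.024,bay_mouth=.024,stylus_mid=.024).items():
    for r in ctrl.landmark_of(c,n)[:2]: print(n,np.round(r["score"],2),np.round(r["position"],1),at_z(c,r["position"],z))
E
```

```text
tool_pos: [0.4558, 0.2892, 0.006]
opening: 0.085
mouth top [319.429 272.224] grasp [318.322 297.795] tip [319.683 363.819]
stylus_tip 0.56 [319.3 365.6] [0.466 0.246 0.024]
stylus_tip 0.8 [239.  230.2] [0.47  0.241 0.024]
bay_mouth 0.57 [223.2 218.8] [0.459 0.318 0.024]
bay_mouth 0.22 [330.6 225.6] [0.665 0.161 0.024]
stylus_mid 0.49 [216.6 216.9] [0.449 0.336 0.024]
```

View pics/w3.png

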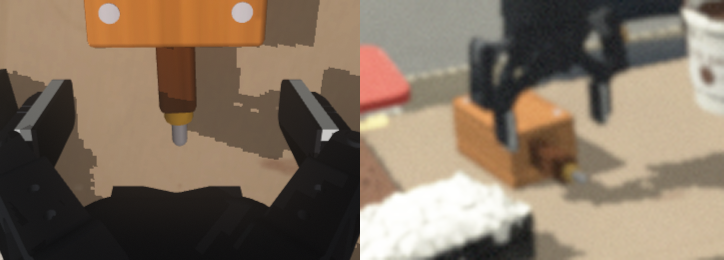

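Run:
```python
from h import *
o=ctrl.get_obs();R=Ro.from_rotvec(o["tool_rot"]).as_matrix();p=np.array(o["tool_pos"])
for s in(-1,1):
  for z in (-.013,-.06,-.08,-.1): print(s,z,proj("scene",p+s*.045*R[:,1]+z*R[:,2]),proj("wrist",p+s*.0425*R[:,1]+z*R[:,2]))
c=ctrl.calibration("wrist");print("cam",-np.array(c["R"]).T@c["t"],c["fx"],p)
print(o["q"],o["effort"],o["contact_force"])
```

```text
-1 -0.013 [209.258 230.849] [232.202 284.807]
-1 -0.06 [207.37  212.272] [203.967 335.91 ]
-1 -0.08 [206.549 204.198] [185.19  369.895]
-1 -0.1 [205.718 196.02 ] [158.83  417.606]
1 -0.013 [242.482 220.322] [399.265 284.831]
1 -0.06 [241.135 202.205] [427.477 335.898]
1 -0.08 [240.55  194.337] [446.232 369.847]
1 -0.1 [239.957 186.371] [472.552 417.489]
cam [0.442 0.361 0.183] 350.21829838182174 [0.456 0.289 0.006]
[ 0.427  0.052  1.955 -0.     1.135  0.237] [ -0.    -34.022 -31.751  -0.      0.      0.   ] [-0.713 -0.422 -0.578]
```

Run:
```python
from h import *
o=ctrl.get_obs();R=Ro.from_rotvec(o["tool_rot"]).as_matrix();p=np.array(o["tool_pos"])
for z in (0,-.01,-.02,-.03,-.04): print(z,[np.round(proj("wrist",p+f*R[:,0]+s*R[:,1]+z*R[:,2]),0) for f in(-.011,.011) for s in(-.011,.0,.0425)])
print(R)
```

```text
0 [array([296., 293.]), array([316., 293.]), array([393., 293.]), array([295., 256.]), array([316., 256.]), array([395., 256.])]
-0.01 [array([295., 302.]), array([316., 302.]), array([397., 302.]), array([294., 262.]), array([316., 262.]), array([399., 262.])]
-0.02 [array([294., 311.]), array([316., 311.]), array([401., 311.]), array([293., 270.]), array([316., 270.]), array([404., 270.])]
-0.03 [array([292., 321.]), array([316., 321.]), array([406., 321.]), array([292., 278.]), array([316., 278.]), array([410., 278.])]
-0.04 [array([291., 333.]), array([316., 333.]), array([411., 333.]), array([290., 287.]), array([316., 287.]), array([416., 287.])]
[[-0.189  0.982 -0.   ]
 [ 0.982  0.189 -0.   ]
 [-0.    -0.    -1.   ]]
```

The shut pads' edges at rows 286 and 330 put the real fingertips about 38 mm short of the reported TCP. The open fingers in both cameras, 51 mm short, agree with this once the 13 mm swing is counted. So the pads shut above the handle, and the true tip is tool_pos + 38 mm up. I'll lower in small rows and watch the force.

```bash
echo "OFF=.038 # real fingertip is this much behind reported TCP" >> h.py
python3 -m handwheel '[[[0,0,1],[0,0,0]],[[0,0,2],[0,0,0]],[[0,0,2.6],[0,0,0]],[[0,0,2.6],[0,0,0]]]' |egrep "force|pos"
python3 -m handwheel '[[[0,0,0.4],[0,0,0]],[[0,0,0.8],[0,0,0]],[[0,0,0.8],[0,0,0]]]' |egrep "force|pos"
python3 -m handwheel '[[[0,0,0],[0,0,0]],[[0,0,0],[0,0,0]],[[0,0,0],[0,0,0]],[[0,0,0],[0,0,0]],[[0,0,0],[0,0,0]]]' 1 40
```

```text
tool_pos: [0.455, 0.2888, -0.0211]
contact_force: [0.1, -0.2, -0.5]
grip_force: 0.0
tool_pos: [0.4555, 0.289, -0.0284]
contact_force: [-0.5, 0.7, 0.2]
grip_force: 0.0
t: 6.62
tool_pos: [0.4558, 0.2892, -0.0278]
tool_rot: [2.001, 2.422, 0.0]
contact_force: [-0.2, -0.7, 2.4]
opening: 0.0178
grip_force: 41.3
```

```bash
python3 -m handwheel '[[[0,0,-0.2],[0,0,0]],[[-1,0,-0.2],[0,0,0]],[[-2.5,0,-0.2],[0,0,0]],[[-4,0,-0.2],[0,0,0]],[[-5.5,0,-0.2],[0,0,0]]]' - 60|egrep "force|pos|open"
python3 -m handwheel '[[[-2,0,0],[0,0,0]],[[-4,0,0],[0,0,0]],[[-6,0,0],[0,0,0]],[[-6.5,0,0],[0,0,0]],[[-6.5,0,-2],[0,0,0]]]' |egrep "force|pos|open|^t"
python3 -c "
from h import *
# stylus yaw = tool -x ; want -3.6 ; grasp is 48 ahead of mid
u=np.array([np.cos(-.063),np.sin(-.063)])
mid=np.array([.45,.086]);g=mid+.048*u
row([g[0],g[1],.012],86.4)"
```

```text
tool_pos: [0.4663, 0.2338, -0.0261]
contact_force: [-0.2, 0.4, -0.9]
opening: 0.0166
grip_force: 61.7
t: 7.88
tool_pos: [0.4766, 0.1704, -0.0075]
tool_rot: [-2.0, -2.419, 0.005]
contact_force: [0.0, 0.6, -0.6]
opening: 0.0172
grip_force: 61.7
row [-8.981  0.442 -1.956] [-0.003 -0.003 -1.319] | tool y deg 10.810285728348939 tcp [ 0.477  0.17  -0.008] t 7.875 q [ 0.196 -0.002  2.036  0.     1.112  0.007]
```

```bash
python3 -m handwheel '[[[-1,0,-3],[0,0,0]],[[-4,0,-6],[0,0,-0.1]],[[-7,0,-7],[0,0,-0.28]],[[-9,0,-7],[0,0,-0.46]],[[-10,0,-7],[0,0,-0.64]]]' |egrep "force|open"
python3 -m handwheel '[[[0,0,0],[0,0,-0.18]],[[0,0,0],[0,0,-0.36]],[[0,0,0],[0,0,-0.54]],[[0,0,0],[0,0,-0.68]],[[0,0,0],[0,0,-0.68]]]' |egrep "force|pos|open|^t"
python3 - <<'E'
from h import *
u=np.array([np.cos(-.063),np.sin(-.063)])
g=np.array([.48,.07])+.048*u
row([g[0],g[1],-.03],86.4)
ctrl.get_image("top")
t=proj("top",np.r_[g,.0])
for n in("stylus_tip","stylus_mid"):
  for r in ctrl.landmark_of("top",n)[:1]: print(n,r["score"],r["position"],at_z("top",r["position"],.09))
E
```

```text
contact_force: [-0.9, -0.1, -1.2]
opening: 0.0167
grip_force: 61.7
t: 9.12
tool_pos: [0.4972, 0.0732, 0.064]
tool_rot: [0.098, 3.14, 0.0]
contact_force: [0.9, 0.1, -1.9]
opening: 0.017
grip_force: 61.7
row [-3.101 -0.437  9.396] [0. 0. 0.] | tool y deg 86.42355082571426 tcp [0.497 0.073 0.064] t 9.125 q [-0.002 -0.121  2.013  0.     1.249 -1.511]
stylus_mid 0.77 [285.1, 289.9] [0.449 0.078 0.09 ]
```

```bash
python3 -m handwheel '[[[-1,-0.2,3],[0,0,0]],[[-2,-0.3,6],[0,0,0]],[[-3.1,-0.4,8.5],[0,0,0]],[[-3.1,-0.4,9.4],[0,0,0]],[[-3.1,-0.4,9.4],[0,0,0]]]' |egrep "force|pos"
python3 -m handwheel '[[[0,0,0.2],[0,0,0]],[[0,0,0.4],[0,0,0]],[[0,0,0.6],[0,0,0]],[[0,0,0.6],[0,0,0]]]' |egrep "force|pos|open|^t"
```

```text
tool_pos: [0.5272, 0.0673, -0.0304]
contact_force: [-0.5, 0.1, -1.3]
grip_force: 61.8
t: 10.4
tool_pos: [0.5286, 0.0673, -0.0339]
tool_rot: [0.095, 3.14, -0.0]
contact_force: [-4.9, 0.4, 10.5]
opening: 0.0172
grip_force: 68.0
```

```bash
python3 -m handwheel '[[[0,0,-0.1],[0,0,0]],[[0,0,-0.1],[0,0,0]],[[0,0,-0.1],[0,0,0]],[[0,0,-0.1],[0,0,0]],[[0,0,-0.1],[0,0,0]]]' -1 |egrep "force|pos|open|^t"
python3 -m handwheel '[[[0,0,-3],[0,0,0]],[[2,0,-7],[0,0,0]],[[5,0,-12],[0,0,0]],[[8,0,-12],[0,0,0]],[[8,0,-12],[0,0,0]]]' |egrep "force|pos|^t"
python3 - <<'E'
from h import *
for c in("wrist","top","scene"):
  im=ctrl.get_image(c)
  if c=="wrist":cv2.imwrite("pics/w4.png",im)
  for n,z in dict(stylus_mid=.012,stylus_tip=.012,seam_start=.06,seam_bend1=.06,seam_bend2=.08,seam_end=.08).items():
    if c!="wrist" and n[:2]=="se":continue
    for r in ctrl.landmark_of(c,n)[:2]: print(c,n,np.round(r["score"],2),np.round(r["position"],1),at_z(c,r["position"],z))
E
```

```text
t: 11.02
tool_pos: [0.5279, 0.0672, -0.0351]
tool_rot: [-0.096, -3.14, -0.0]
contact_force: [-0.0, -0.8, -0.2]
opening: 0.0854
grip_force: 0.0
t: 11.65
tool_pos: [0.4471, 0.0723, 0.0852]
tool_rot: [0.095, 3.139, 0.0]
contact_force: [-0.0, -0.5, -0.1]
grip_force: 0.0
wrist stylus_mid 0.64 [313.3 276.5] [0.48  0.068 0.012]
wrist stylus_tip 0.91 [316.6 380.5] [0.575 0.065 0.012]
wrist seam_end 0.23 [316.6 270.5] [0.448 0.073 0.08 ]
top stylus_mid 0.82 [293.4 271. ] [0.485 0.063 0.012]
top stylus_tip 0.85 [292.6 226.5] [0.578 0.063 0.012]
scene stylus_mid 0.66 [273.9 264.8] [0.484 0.073 0.012]
scene stylus_tip 0.83 [312.5 256.9] [0.57  0.065 0.012]
```

View pics/w4.png

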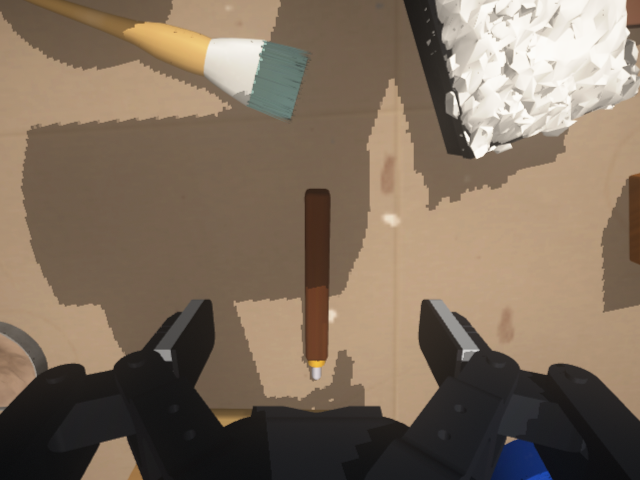

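The stylus lies flat, released, with its mid at about (0.480, 0.068), yaw about −3°, and the nib at px (316,375). Now I refine the panel pose from a zoomed top view of the moulding and base edges, plus the scene view.

Run:
```python
from h import *
t=ctrl.get_image("top");s=ctrl.get_image("scene")
a=cv2.resize(t[160:225,250:390],None,fx=5,fy=5,interpolation=cv2.INTER_CUBIC)
b=cv2.resize(s[165:290,315:415],None,fx=2.6,fy=2.6,interpolation=cv2.INTER_CUBIC)
cv2.imwrite("pics/p5.png",np.vstack([a,np.zeros((5,700,3),np.uint8)]));
cv2.imwrite("pics/p6.png",cv2.resize(s[170:290,310:430],None,fx=5,fy=5,interpolation=cv2.INTER_CUBIC))
for n in("seam_start","seam_bend1","seam_bend2","seam_end","panel"):
  for c in("top","scene"):
    print(n,c,[(np.round(r["score"],2),np.round(r["position"],1)) for r in ctrl.landmark_of(c,n)[:3]])
# prediction for origin (.626,.006), yaw -3.6deg
P=np.array([.626,.006]);a=-.063;X=np.array([np.cos(a),np.sin(a)]);Y=np.array([-X[1],X[0]])
def W(x,y,z):return np.r_[P+x*X+y*Y,z]
for n,c in dict(start=(0,.08,.06),b1=(0,.03,.06),b2=(0,-.03,.08),end=(0,-.08,.08),mfl=(-.03,.095,.168),mfr=(-.03,-.095,.168),bl=(-.018,.095,.012),br=(-.018,-.095,.012)).items(): print(n,"top",proj("top",W(*c)),"scene",proj("scene",W(*c)))
```

```text
seam_start top [(np.float64(0.77), array([279.2, 199.1]))]
seam_start scene [(np.float64(0.85), array([332.2, 228. ]))]
seam_bend1 top [(np.float64(0.86), array([335.8, 198.1])), (np.float64(0.62), array([302.8, 199.7]))]
seam_bend1 scene [(np.float64(0.9), array([344.2, 233.6])), (np.float64(0.59), array([356.7, 238.5]))]
seam_bend2 top [(np.float64(0.86), array([335.8, 198.1])), (np.float64(0.62), array([302.8, 199.7]))]
seam_bend2 scene [(np.float64(0.9), array([344.2, 233.6])), (np.float64(0.59), array([356.7, 238.5]))]
seam_end top [(np.float64(0.74), array([357.5, 199.1])), (np.float64(0.74), array([317.4, 206.4]))]
seam_end scene [(np.float64(0.73), array([366.8, 247.3])), (np.float64(0.43), array([343.1, 233.8]))]
panel top [(np.float64(0.57), array([314.4, 205.2]))]
panel scene [(np.float64(0.79), array([351.7, 265.2])), (np.float64(0.59), array([387.4, 363. ])), (np.float64(0.39), array([301.6, 370.6]))]
start top [279.455 198.39 ] scene [333.125 226.994]
b1 top [304.328 199.251] scene [343.167 236.33 ]
b2 top [334.571 198.98 ] scene [356.25  239.487]
end top [359.878 199.856] scene [367.945 250.045]
mfl top [266.985 206.702] scene [316.936 180.157]
mfr top [371.922 210.323] scene [358.305 214.172]
bl top [273.341 209.707] scene [322.901 245.46 ]
br top [363.929 212.831] scene [362.529 285.975]
```

View pics/p5.png

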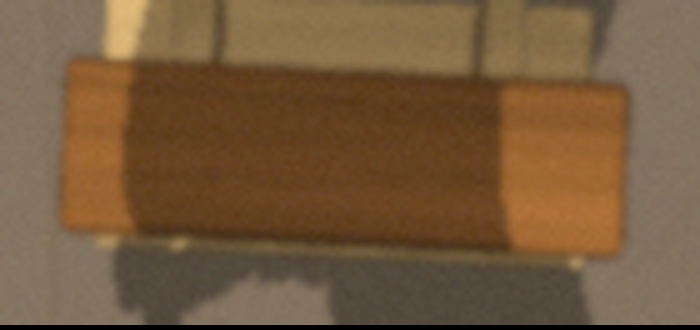

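View pics/p6.png

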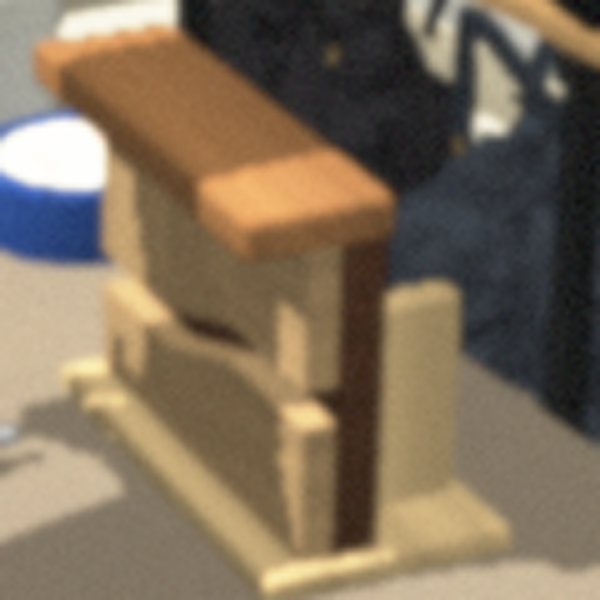

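Panel fit: the moulding and base edges in both views give a face origin of about (0.627, 0.007) and yaw about −4.1°, within 2 mm of the landmarks. Now I re-grip near the back end.

```bash
python3 -m handwheel '[[[0,-0.2,5],[0,0,0]],[[0,-0.2,9],[0,0,0]],[[0,-0.2,10.7],[0,0,0]],[[0,-0.2,11.6],[0,0,0]],[[0,-0.2,11.6],[0,0,0]]]' -1 |egrep "force|pos"
python3 -m handwheel '[[[0,0,0],[0,0,0]],[[0,0,0],[0,0,0]],[[0,0,0],[0,0,0]],[[0,0,0],[0,0,0]],[[0,0,0],[0,0,0]]]' 1 80
python3 - <<'E'
from h import *
for c in("wrist","top","scene"):
  im=ctrl.get_image(c)
  for n,z in dict(stylus_mid=.012,stylus_tip=.012).items():
    for r in ctrl.landmark_of(c,n)[:1]: print(c,n,np.round(r["score"],2),np.round(r["position"],1),at_z(c,r["position"],z))
E
```

```text
tool_pos: [0.4487, 0.0701, -0.0304]
contact_force: [-0.5, 1.4, 0.1]
grip_force: 0.0
t: 14.15
tool_pos: [0.4487, 0.0702, -0.0303]
tool_rot: [0.095, 3.139, 0.0]
contact_force: [-0.0, -0.3, 4.3]
opening: 0.0164
grip_force: 80.8
wrist stylus_mid 0.92 [316.  374.4] [0.48  0.068 0.012]
top stylus_mid 0.68 [290.3 271.3] [0.484 0.07  0.012]
scene stylus_mid 0.89 [275.7 264.3] [0.488 0.073 0.012]
scene stylus_tip 0.87 [319.7 257.2] [0.583 0.057 0.012]
```

```bash
python3 -m handwheel '[[[0,0,-2],[0,0,0]],[[0,0,-4.8],[0,0,0]],[[-1.9,1.4,-4.8],[0,0,0]],[[-3.8,2.8,-4.8],[0,0,0]],[[-3.8,2.8,-4.8],[0,0,0]]]' |egrep "force|pos|open"
python3 - <<'E'
from h import *
o=ctrl.get_obs();p=np.array(o["tool_pos"]);print(p)
tip=p+[.1247,-.0077,.0423];mid=p+[.0324,-.002,.0423]
for c in("wrist","top","scene"):
  im=ctrl.get_image(c)
  if c=="scene":cv2.imwrite("pics/p7.png",cv2.resize(im[170:290,260:400],None,fx=5,fy=5,interpolation=cv2.INTER_CUBIC))
  print(c,"pred mid",proj(c,mid),"tip",proj(c,tip), "tip 5mm lower",proj(c,tip-[0,0,.005]))
  for n in("stylus_mid","stylus_tip"):
    for r in ctrl.landmark_of(c,n)[:1]: print(n,np.round(r["score"],2),np.round(r["position"],1))
E
```

```text
tool_pos: [0.4878, 0.0961, 0.0166]
contact_force: [-0.8, 0.2, -0.3]
opening: 0.0161
grip_force: 80.0
[0.488 0.096 0.017]
wrist pred mid [316.337 378.703] tip [315.924 525.557] tip 5mm lower [315.932 515.725]
stylus_mid 0.8 [313.9 374.9]
stylus_tip 0.5 [208.9 454.1]
top pred mid [276.805 253.643] tip [278.474 207.659] tip 5mm lower [278.626 207.944]
stylus_mid 0.63 [279.5 254. ]
stylus_tip 0.63 [278.1 208. ]
scene pred mid [284.896 236.957] tip [325.003 228.809] tip 5mm lower [325.021 230.897]
stylus_mid 0.68 [286.3 235.9]
stylus_tip 0.64 [325.4 232.2]
```

View pics/p7.png

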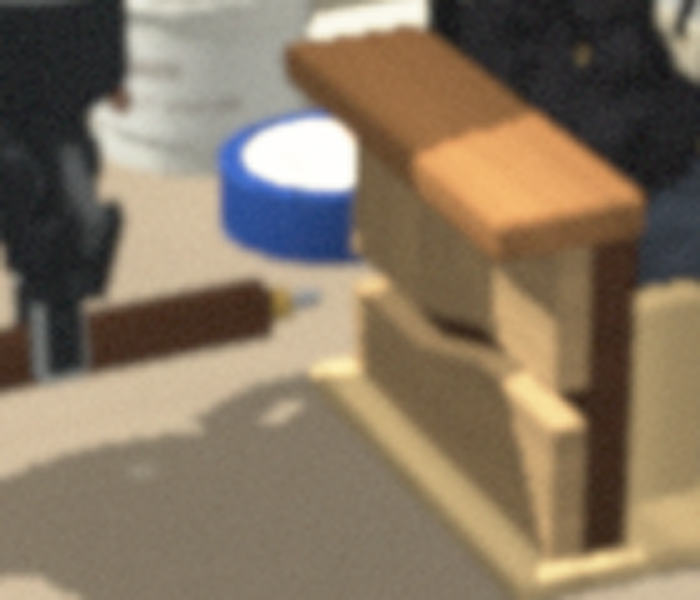

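The nib is at crop px (320,296), which is scene (324,229), against a predicted (325,229). So the stylus sits level and in place, opposite the left end of the joint. I insert slowly.

```bash
python3 -m handwheel '[[[-0.5,0,-0.1],[0,0,0]],[[-1,0,-0.1],[0,0,0]],[[-1.5,0,-0.1],[0,0,0]],[[-1.9,0,-0.1],[0,0,0]],[[-1.9,0,-0.1],[0,0,0]]]' |egrep "force|pos|open"
python3 -m handwheel '[[[-0.2,0,0],[0,0,0]],[[-0.4,0,0],[0,0,0]],[[-0.6,0,0],[0,0,0]],[[-0.6,0,0],[0,0,0]]]' |egrep "force|pos|open"
```

```text
tool_pos: [0.507, 0.0946, 0.018]
contact_force: [0.4, 0.6, 0.2]
opening: 0.0161
grip_force: 80.0
tool_pos: [0.5128, 0.0942, 0.0181]
contact_force: [-0.1, 0.7, -0.3]
opening: 0.0158
grip_force: 80.0
```

```bash
for i in 1; do python3 -m handwheel '[[[-0.15,0,0],[0,0,0]],[[-0.3,0,0],[0,0,0]],[[-0.3,0,0],[0,0,0]]]' |egrep "contact|pos"; python3 -m handwheel '[[[-0.1,0,0],[0,0,0]],[[-0.2,0,0],[0,0,0]],[[-0.2,0,0],[0,0,0]]]' |egrep "contact|pos";  done
python3 - <<'E'
from h import *
o=ctrl.get_obs();p=np.array(o["tool_pos"])
tip=p+[.1247,-.0077,.0423]
im=ctrl.get_image("scene")
cv2.imwrite("pics/p8.png",cv2.resize(im[195:255,290:370],None,fx=8,fy=8,interpolation=cv2.INTER_CUBIC))
print(tip,proj("scene",tip),[(r["score"],r["position"]) for r in ctrl.landmark_of("scene","stylus_mid")[:1]],proj("scene",p+[.0324,-.002,.0423]))
E
```

```text
tool_pos: [0.5157, 0.094, 0.0181]
contact_force: [-0.0, -0.1, -1.9]
tool_pos: [0.5177, 0.0939, 0.018]
contact_force: [0.5, -0.1, -0.8]
[0.642 0.086 0.06 ] [337.653 225.703] [(0.95, [299.2, 230.6])] [298.128 233.72 ]
```

View pics/p8.png

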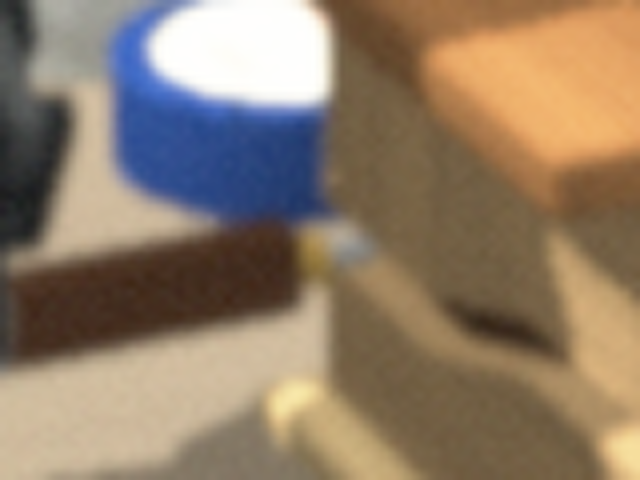

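The nib tip is at crop px (375,248), which is scene (337,226), right at the groove's left end, and no force has built up. I'll feel for the groove bottom (14 mm) to fix the depth.

```bash
python3 -m handwheel '[[[-0.1,0,0],[0,0,0]],[[-0.2,0,0],[0,0,0]],[[-0.3,0,0],[0,0,0]],[[-0.3,0,0],[0,0,0]]]' |egrep "contact|pos"; python3 -m handwheel '[[[-0.1,0,0],[0,0,0]],[[-0.2,0,0],[0,0,0]],[[-0.2,0,0],[0,0,0]]]' |egrep "contact|pos"
```

```text
tool_pos: [0.5207, 0.0938, 0.018]
contact_force: [-0.2, 0.4, -1.3]
tool_pos: [0.5227, 0.0936, 0.018]
contact_force: [0.4, -1.1, -0.3]
```

```bash
python3 -m handwheel '[[[-0.1,0,0],[0,0,0]],[[-0.2,0,0],[0,0,0]],[[-0.2,0,0],[0,0,0]]]' |egrep "contact|pos"; python3 -m handwheel '[[[-0.1,0,0],[0,0,0]],[[-0.1,0,0],[0,0,0]]]' |egrep "contact|pos"
```

```text
tool_pos: [0.5239, 0.0935, 0.0177]
contact_force: [-3.2, 0.4, -0.1]
tool_pos: [0.5241, 0.0935, 0.0174]
contact_force: [-6.6, 0.3, 1.6]
```

Contact came at nominal depth 15 mm, so the pose is good to about 1.5 mm. I back off to about 7.5 mm and run.

```bash
python3 -m handwheel '[[[0.4,0,0],[0,0,0]],[[0.85,0,0],[0,0,0]],[[0.85,-0.4,0],[0,0,0]],[[0.85,-0.9,0],[0,0,0]],[[0.85,-1.4,0],[0,0,0]]]' |egrep "contact|pos"
python3 -m handwheel '[[[0,-0.5,0],[0,0,0]],[[0,-1,0],[0,0,0]],[[0,-1.5,0],[0,0,0]],[[0.02,-2,0],[0,0,0]],[[0.02,-2.5,0],[0,0,0]]]' |egrep "contact|pos"
python3 -m handwheel '[[[0,-0.4,0],[0,0,0]],[[0,-0.8,0],[0,0,0]],[[0,-1.1,0],[0,0,0]],[[0,-1.1,0],[0,0,0]]]' |egrep "contact|pos|open"
```

```text
tool_pos: [0.5164, 0.0795, 0.0181]
contact_force: [0.1, -0.3, -0.7]
tool_pos: [0.5145, 0.0547, 0.018]
contact_force: [0.3, 0.3, -1.4]
tool_pos: [0.5139, 0.0439, 0.018]
contact_force: [0.8, 0.4, -0.2]
opening: 0.016
```

```bash
python3 -m handwheel '[[[0,-0.5,-0.17],[0,0,0]],[[0,-1,-0.33],[0,0,0]],[[0.01,-1.5,-0.5],[0,0,0]],[[0.02,-2,-0.67],[0,0,0]],[[0.02,-2.5,-0.83],[0,0,0]]]' |egrep "contact|pos"
python3 -m handwheel '[[[0,-0.5,-0.17],[0,0,0]],[[0,-1,-0.33],[0,0,0]],[[0.01,-1.5,-0.5],[0,0,0]],[[0.02,-2,-0.67],[0,0,0]],[[0.02,-2.5,-0.83],[0,0,0]]]' |egrep "contact|pos"
```

```text
tool_pos: [0.5121, 0.0187, 0.0265]
contact_force: [-0.1, -0.6, 0.0]
tool_pos: [0.5104, -0.0062, 0.0347]
contact_force: [1.4, 0.1, -0.8]
```

```bash
python3 -m handwheel '[[[0,-0.5,-0.17],[0,0,0]],[[0,-1,-0.34],[0,0,0]],[[0.01,-1.5,-0.34],[0,0,0]],[[0.02,-2,-0.34],[0,0,0]],[[0.02,-2.5,-0.34],[0,0,0]]]' |egrep "contact|pos"
python3 -m handwheel '[[[0,-0.5,0],[0,0,0]],[[0,-1,0],[0,0,0]],[[0.01,-1.5,0],[0,0,0]],[[0.02,-2,0],[0,0,0]],[[0.02,-2.5,0],[0,0,0]]]' |egrep "contact|pos"
python3 -m handwheel '[[[0,-0.4,0],[0,0,0]],[[0,-0.8,0],[0,0,0]],[[0,-1.0,0],[0,0,0]],[[0,-1.0,0],[0,0,0]]]' |egrep "contact|pos|^t"
python3 - <<'E'
from h import *
o=ctrl.get_obs();p=np.array(o["tool_pos"]);tip=p+[.1247,-.0077,.0423]
P=np.array([.627,.007]);a=-.07;X=np.array([np.cos(a),np.sin(a)]);d=tip[:2]-P
print("panel x,y,z of tip",d@X-.0013,d@[-X[1],X[0]],tip[2])
E
```

```text
tool_pos: [0.5086, -0.0311, 0.0379]
contact_force: [0.6, 0.1, -1.7]
tool_pos: [0.507, -0.056, 0.038]
contact_force: [-0.4, 0.3, -1.1]
t: 23.9
tool_pos: [0.5064, -0.0658, 0.038]
tool_rot: [-0.096, -3.14, -0.0]
contact_force: [-0.6, 0.8, -0.5]
panel x,y,z of tip 0.008399284418808672 -0.07998667735738998 0.08029855055683306
```

Nominally at the right end. I check the depth there by gently touching the groove bottom (expected after about 5.5 mm).

```bash
python3 -m handwheel '[[[-0.2,0,0],[0,0,0]],[[-0.35,0,0],[0,0,0]],[[-0.45,0,0],[0,0,0]],[[-0.45,0,0],[0,0,0]]]' |egrep "contact|pos"
python3 -m handwheel '[[[-0.1,0,0],[0,0,0]],[[-0.2,0,0],[0,0,0]],[[-0.2,0,0],[0,0,0]]]' |egrep "contact|pos"
```

```text
tool_pos: [0.511, -0.0659, 0.038]
contact_force: [0.2, -0.0, -0.7]
tool_pos: [0.512, -0.0659, 0.0376]
contact_force: [-4.8, 0.1, 0.4]
```

```bash
python3 -m handwheel '[[[0.5,0,0],[0,0,0]],[[1,0,0],[0,0,0]],[[1.5,0,0],[0,0,0]],[[2.1,0,0],[0,0,0]],[[3,0,0],[0,0,0]]]' |egrep "contact|pos"
python3 -m handwheel '[[[2,0,0],[0,0,0]],[[4.5,0,0],[0,0,0]],[[6,0,2],[0,0,0]],[[6,0,4.5],[0,0,0]],[[6,0,6],[0,0,0]]]' |egrep "contact|pos"
python3 -m handwheel '[[[0,0,0.3],[0,0,0]],[[0,0,0.6],[0,0,0]],[[0,0,0.7],[0,0,0]],[[0,0,0.7],[0,0,0]]]' |egrep "contact|pos|open"
```

```text
tool_pos: [0.4826, -0.0643, 0.0381]
contact_force: [0.8, 0.0, -0.0]
tool_pos: [0.422, -0.0604, -0.0231]
contact_force: [0.3, 0.6, -2.0]
tool_pos: [0.4236, -0.0608, -0.0285]
contact_force: [-1.0, -0.3, -1.8]
opening: 0.0164
```

```bash
python3 -m handwheel '[[[0,0,0.1],[0,0,0]],[[0,0,0.15],[0,0,0]],[[0,0,0.15],[0,0,0]]]' |egrep "contact|pos"
python3 -m handwheel '[[[0,0,0],[0,0,0]],[[0,0,0],[0,0,0]],[[0,0,0],[0,0,0]],[[0,0,0],[0,0,0]],[[0,0,0],[0,0,0]]]' -1 |egrep "force|pos|open"
python3 -m handwheel '[[[0,0,-3],[0,0,0]],[[0,0,-8],[0,0,0]],[[0,0,-14],[0,0,0]],[[2,0,-18],[0,0,0]],[[2,0,-18],[0,0,0]]]' |egrep "force|pos|^t"
python3 - <<'E'
from h import *
for c in("wrist","top","scene"):
  im=ctrl.get_image(c)
  if c=="wrist":cv2.imwrite("pics/w9.png",im)
  for n,z in dict(stylus_mid=.012,stylus_tip=.012,wax_tin_a_mid=.01).items():
    for r in ctrl.landmark_of(c,n)[:1]: print(c,n,np.round(r["score"],2),np.round(r["position"],1),at_z(c,r["position"],z))
E
```

```text
tool_pos: [0.4232, -0.0607, -0.0303]
contact_force: [-0.7, -0.3, 0.4]
tool_pos: [0.423, -0.0606, -0.0305]
contact_force: [-0.4, 0.6, 0.1]
opening: 0.085
grip_force: 0.0
t: 28.15
tool_pos: [0.4051, -0.0602, 0.1539]
tool_rot: [0.095, 3.132, -0.004]
contact_force: [0.3, -1.3, -0.3]
grip_force: 0.0
wrist stylus_mid 0.63 [314.2 261. ] [ 0.446 -0.064  0.012]
wrist stylus_tip 0.97 [317.5 346.9] [ 0.539 -0.066  0.012]
top stylus_mid 0.86 [354.3 283.5] [ 0.455 -0.063  0.012]
top stylus_tip 0.58 [360.2 239.2] [ 0.547 -0.078  0.012]
top wax_tin_a_mid 0.84 [421.9 239.3] [ 0.543 -0.208  0.01 ]
scene stylus_mid 0.91 [290.  296.3] [ 0.461 -0.055  0.012]
scene stylus_tip 0.81 [334.5 287.2] [ 0.552 -0.066  0.012]
scene wax_tin_a_mid 0.58 [367.9 325.7] [ 0.543 -0.205  0.01 ]
```

View pics/w9.png

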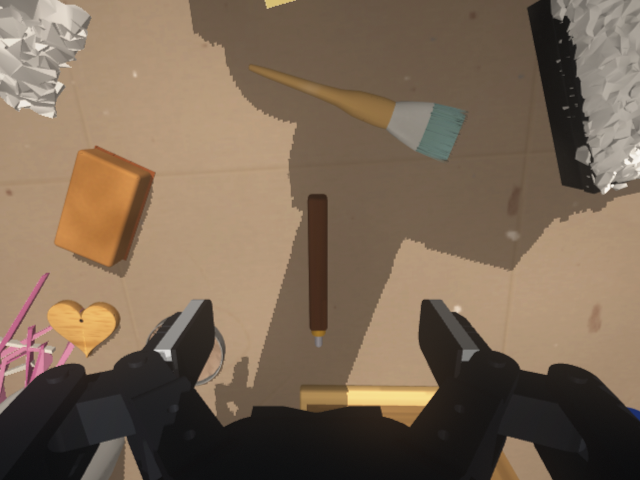

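The stylus lies flat from px (317,195) to (319,345). It is clear of the panel base (row 388 on) and of the bystanders, and the gripper is well above it. I'm handing in.

```bash
python3 -c "
from h import *
print(ctrl.get_obs()['dq'],ctrl.finish_job())"
```

```text
the job is handed in; nothing more can be done
[ 0.    -0.005 -0.004  0.     0.001  0.   ] None
```

I drew the stylus out, laid it down, re-gripped it near the back, ran it along the joint from left to right, laid it flat in front of the panel, and handed the job in at about 28 s; no verdict came back.

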